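# Clear the shot and fire the bench camera

## Task

Photograph the spokeshave lying under the bench camera: the pale wooden spool standing in front of it is in the way, so pick it up and stand it upright on the bench top, completely off the camera's board. Then press the camera's red shutter button down to its halfway stop, keep it there for about a second so that the camera focuses, press it fully down, and let go. Do not fire the shutter while the spool is still on the board, and leave everything else where it is.

Things in the scene. Friction and masses are not known exactly. Their poses are not given: they have to be found in the camera images.
- spool_mid (a point): The pale turned wooden spool that is in the way: 70 mm high, 42 mm in diameter at the 19 mm high flanges at its two ends (hold it tilted by the upper one), 36 mm at the waist, 50 g, standing on the board under the front of the camera head. This point is its centre, half-way up; z is its axis. To the right of the board (the stand's -y) at least 100 mm of bare bench lies free for it.
- spool: The same spool; origin at the centre of its underside, z up its axis. When setting it down to the right of the board, keep to x below 0.65 m: farther back a tall grey wooden trough stands there.
- stand: Fixed camera stand. Origin on the bench top (z = 0) below the lens; x points away from the robot's side, y to the left seen from there. Its grey board with a white mat is 18 mm thick, from x = -130 to +125 mm and y = -150 to +150 mm. A column of 22 mm diameter at x = +100 mm rises to 336 mm.
- below_lens (a point): Point on the board under the lens, axes as the stand. The grey camera head covers x = -70 to +60, y = -55 to +55 mm from here. Its height on the column differs each time and is not reported: flat underside 205 to 245 mm above the bench, lens 12 mm lower. So the spool, under its front edge, is reached only with a tool tilted 30 to 45 degrees, coming from -x and above.
- below_button (a point): Point on the board straight below the centre of the red shutter button's face (which is 91 mm above the head's underside, so 296 to 336 mm above the bench: feel or look for it). The button is a flat round cap 36 mm wide, 20 mm proud of a deck that slopes 35 degrees, facing up and towards the stand's -x; it is pressed square to the deck: down and towards +x.
- shutter_half (a joint): First stage of the red shutter button: travel of the cap in m, 0 released, 0.006 at the halfway stop; a soft spring, 1 N at the start and 2.5 N at the stop.
- shutter_full (a joint): Second stage: how far the button has gone past the halfway stop, 0 to 0.005 m (fully down). It starts to give only at 9 N and takes 13 N at the bottom. It springs back when let go.
- spokeshave: The wooden spokeshave to be photographed, 260 x 41 mm and 26 mm high, lying on the board along the stand's y, behind the spool. Origin at the centre of its underside. Leave it alone.
- bored_block: Bystander: a pale wooden block with a round hole, 73 x 91 mm, 120 mm high, on the bench to one side. Origin at the centre of its underside.
- nail_tin: Bystander: a grey metal tin, 66 mm in diameter, 75 mm high, on the bench to the other side. Origin at the centre of its underside.

How it is judged:
By the outcome, as a careful person would: the job done as asked, in the order asked, and still so for the second after the job is handed in, with the robot touching nothing.
It also fails if it takes over 72 s, if anything falls off the work surface, if the arm or the gripper's body presses on something with over 40 N, if the wrist force passes 120 N, or if a joint passes its speed limit or range.

## Robot

A 6-joint arm with a two-finger parallel gripper is mounted at the origin on a cart in front of the work surface, level with it; the furniture and walls round the work are solid. World frame = base frame: x ahead of the robot, y to its left, z up, the work surface at z = 0. Lengths are in m, angles in rad, forces in N, time in s.
With the tool pointing down it reaches from about 0.35 to 0.775 m from the base axis. Payload 5.5 kg.
Tool frame: the origin (TCP) lies on the centre line of the jaws, within the pads' length; the fingertips stand 8 mm ahead of it and the grasp point (between the pads) lies 11 mm behind it; z points along the fingers, y is the direction in which the jaws open and shut (so a half turn about z gives the same grasp; the last joint's range is limited). The gripper opens to 85 mm and grips with 20 to 120 N. Pads are 22 mm wide; open, the fingers measure 114 mm over their backs; the gripper's body (76 mm by 85 mm) begins 54 mm behind the grasp point. The pads swing forward as they close: fully open they stand 13 mm farther back than shut.
Start: joints at [-1.34, 0.313, 0.046, 1.304, 0, 1.431], TCP at [0.208, -0.536, 0.239] pointing down, gripper open.
Joint ranges: [-2.76, 2.76], [-0.86, 1.69], [-1.03, 1.26], [-2.2, 2.34], [-1.47, 1.5], [-3.14, 3.14]. Speed limits (rad/s): [2.57, 2.57, 3.14, 3.14, 3.14, 3.14].

## Interface

Orientations are given as a unit quaternion [w, x, y, z].
In Python, from workcell import env gives the robot as it stands. The module is installed in compiled form; this text tells all that it offers.
- The arm moves only by the tool play_rows, never from a script. Its argument "steps" is a list of rows, each an object with "claw": the closure in counts, from 0 (fully open) to 255 (shut); "dp": the shift along the tool's x, y, z in m, a list of three; "angular": the turn, a rotation vector about the tool's x, y, z in degrees, a list of three. In form: [{"claw": claw, "dp": [dx, dy, dz], "angular": [wx, wy, wz]}, ...]. A call has exactly 8 rows; each row shifts and turns the commanded pose from where the row before left it, along the tool's axes as they then stand; what a row does not reach is not made up. A row lasts 1/12 s, in which the tool goes at most 41.7 mm and 7.16 degrees, less where a joint would pass 70% of its speed; a pose out of reach is approached as far as the arm can. A call is refused whole if a number of a shift passes 0.0417 or a number of a turn 7.16, either way. A call with a gripper value outside its range is refused whole. The fingers move at their own pace and stop on an object; "force" is the grip in N (left out, the last holds). Time passes only in rows, so rows that do not move let the fingers close, or fill a call up. It gives the time, the measured TCP pose, the force and the opening at its end, in the units of the state.
- env.get_state(): the state, without advancing time (a new reading comes with each control period).
- env.read_camera(name): name is "side" or "top" or "wrist"; returns (picture, depth): 480x640x3 uint8, red, green, blue; 480x640 float32, m along the optical axis (not along the pixel's ray), 0 where there is no reading.
- env.calibration(name): a dict with "fx", "fy", "cx", "cy" (pixels), "world_from_camera" (4x4, takes a point from camera to world coordinates); the wrist camera has in their place "hand_eye" (4x4, takes a point from camera to tool coordinates, whose origin is the TCP and whose axes are the flange's). Camera axes: x right, y down, z forward; pixel columns grow to the right and rows downward; lengths in m; the calibration is good to about 2 mm. A picture is of the moment at which its call begins: read the wrist's pose just before it. calibration takes no time and is no camera call.
- env.hand_in(): hands the job in, once; it reports no verdict.
The state is a dict: "clock": time; "joint_pos": joint angles; "qvel": joint speeds; "tau": joint torques, N m; "tcp_pos": TCP position; "orientation": TCP orientation; "wrist_force": force on the tool from outside, world axes, zero at the start; "ft_torque": the same for the moment, N m; "finger_gap": finger opening in m.
Only numpy, scipy, OpenCV 4.12 (cv2) and the standard library are available. Lean on these libraries where they do the work, as an engineer would, in place of code of your own. Each camera call takes 0.05 s, during which the arm holds its last target. There are 200 camera calls.

## Working session

There is one attempt and no reset: what is moved stays moved. The work goes in short steps, Python scripts to look and compute and a tool call to move; the robot and the scene stay as the last step left them, time stands still between calls to the robot, and variables do not carry over. Pictures are saved under pics/ and viewed, about 8 in all and at most 12, crops included, and the job is handed in when it is done.

Besides the shell and the picture viewer there is one more tool, called after ">>>" in YAML: its name, and indented under it one key for each argument. play_rows: Moves the arm, as the interface text tells. Its arguments: {"type":"object","properties":{"steps":{"type":"array","items":{"type":"object","properties":{"claw":{"type":"number"},"dp":{"type":"array","items":{"type":"number"}},"angular":{"type":"array","items":{"type":"number"}}}}},"force":{"type":"number"}},"required":["steps"]}

```bash
mkdir -p pics; cat > h.py <<'E'
import numpy as np, cv2
from workcell import env
from scipy.spatial.transform import Rotation as R
def T(name):
    c=env.calibration(name)
    if name!="wrist": return c,np.array(c["world_from_camera"])
    s=env.get_state();q=s["orientation"];M=np.eye(4)
    M[:3,:3]=R.from_quat([q[1],q[2],q[3],q[0]]).as_matrix();M[:3,3]=s["tcp_pos"]
    return c,M@np.array(c["hand_eye"])
def cloud(name,save=None):
    c,M=T(name);im,d=env.read_camera(name)
    v,u=np.mgrid[:480,:640]
    P=np.stack([(u-c["cx"])/c["fx"]*d,(v-c["cy"])/c["fy"]*d,d],-1)@M[:3,:3].T+M[:3,3]
    P[d==0]=np.nan
    if save: cv2.imwrite("pics/"+save,im[...,::-1])
    return im,P
E
python3 - <<'E'
from h import *
print(env.get_state())
a=[]
for n in("side","top"):
    im,P=cloud(n); np.savez(f"{n}.npz",im=im,P=P); print(n,T(n)[1].round(3).tolist(),env.calibration(n)["fx"]); a.append(im)
cv2.imwrite("pics/side.png",a[0][...,::-1]);cv2.imwrite("pics/top.png",a[1][...,::-1])
E
```

```text
{'clock': 0.0, 'joint_pos': array([-1.33960649e+00,  3.14001307e-01,  4.49515300e-02,  1.30359553e+00,
        2.23050786e-05,  1.43118634e+00]), 'qvel': array([-1.15136653e-03,  1.71677800e-03, -2.69256818e-05,  4.15255610e-05,
        4.47531422e-04,  1.36672404e-03]), 'tau': array([-1.40204978e-03, -4.80628645e+01,  2.98532063e+01,  1.93947583e-02,
       -1.36383374e-04, -1.53459666e-05]), 'tcp_pos': array([ 0.20823208, -0.53542657,  0.23839712]), 'orientation': array([-9.24028960e-04,  9.82862191e-01,  1.84339519e-01, -3.11765796e-05]), 'wrist_force': array([-0.02814188,  0.26421433,  0.70251887]), 'ft_torque': array([ 0.03380905, -0.0241461 , -0.01114604]), 'finger_gap': 0.08539390680201774}
side [[-0.902, -0.157, 0.402, -0.156], [-0.432, 0.319, -0.844, 1.621], [0.004, -0.934, -0.356, 0.85], [0.0, 0.0, 0.0, 1.0]] 593.2710226024259
top [[0.396, -0.733, 0.553, -0.355], [-0.918, -0.308, 0.249, -0.41], [-0.012, -0.606, -0.795, 1.567], [0.0, 0.0, 0.0, 1.0]] 594.3868381320784
```

View pics/side.png

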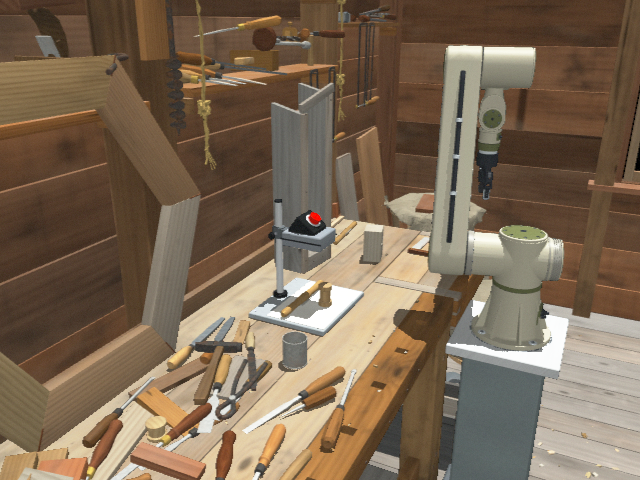

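View pics/top.png

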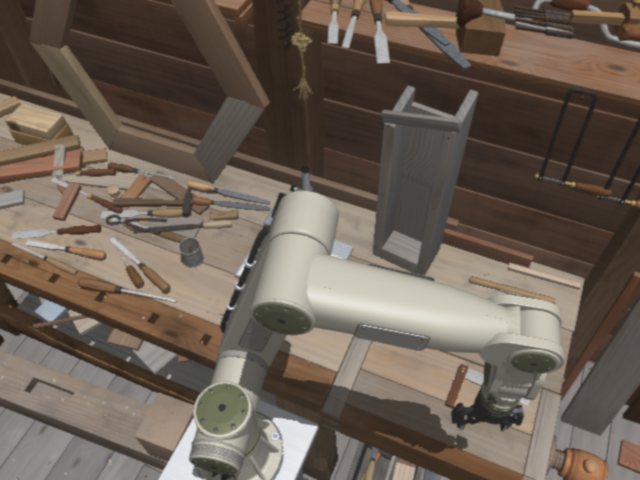

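The side view shows the spool at about (325,295), the red button at (314,218), the board around (305,305), the tin at (294,350) and the block at (373,244). In the top view the arm hides the stand.

```bash
python3 - <<'E'
import numpy as np,cv2
z=np.load("side.npz");im=z["im"].astype(int);P=z["P"]
def st(n,m): 
    q=P[m];q=q[~np.isnan(q[:,0])]; print(n,len(q),np.median(q,0).round(4),np.percentile(q,3,axis=0).round(3),np.percentile(q,97,axis=0).round(3))
box=np.zeros(im.shape[:2],bool);box[195:340,240:370]=1
r,g,b=im[...,0],im[...,1],im[...,2]
red=box&(r>170)&(g<70)&(b<70);st("red",red)
q=P[red];q=q[~np.isnan(q[:,0])];c=q.mean(0);w=np.linalg.svd(q-c)[2];print("red normal",w[2])
s=np.zeros_like(box);s[284:306,319:332]=1
sp=s&(P[...,2]>0.03)&(P[...,2]<.12)&(r>b+40);st("spool",sp)
st("spooltop",sp&(P[...,2]>.08))
bd=box&(abs(P[...,2]-.018)<.006)&(abs(r-b)<25)&(r>120);st("board",bd)
cv=cv2.minAreaRect(P[bd][:,:2].astype(np.float32));print(cv)
hd=box&(P[...,2]>.18)&(P[...,2]<.35);st("head",hd)
u=np.zeros_like(box);u[225:252,280:337]=1
h=hd&u;st("headlow",h)
q=P[h];
for a in np.arange(.19,.3,.01): 
    k=h&(abs(P[...,2]-a)<.005); print(round(a,3),k.sum(), P[k].mean(0).round(3) if k.sum() else '')
col=np.zeros_like(box);col[200:225,270:288]=1
st("col",col&(P[...,2]>.2)&(P[...,2]<.4)&(P[...,0]<1)); col[:]=0; col[250:285,272:287]=1; st("col2",col&(P[...,2]>.05)&(P[...,0]<1))
bb=np.zeros_like(box);bb[222:266,360:385]=1;st("block",bb&(P[...,2]>.02)); bb[:]=0;bb[328:372,280:310]=1;st("tin",bb&(P[...,2]>.02))
x=cv2.resize(z["im"][190:340,230:390],None,fx=5,fy=5,interpolation=cv2.INTER_CUBIC);x=cv2.resize(x,(640,600));cv2.imwrite("pics/crop.png",x[...,::-1])
E
```

```text
red 67 [0.577  0.1272 0.3008] [0.563 0.107 0.293] [0.591 0.141 0.31 ]
red normal [ 0.43792948  0.02798787 -0.89857356]
spool 201 [0.5369 0.134  0.0648] [0.524 0.115 0.032] [0.555 0.146 0.087]
spooltop 55 [0.5381 0.13   0.0839] [0.523 0.112 0.081] [0.559 0.145 0.089]
board 2511 [0.5698 0.1582 0.0158] [ 0.479 -0.017  0.013] [0.716 0.269 0.02 ]
((0.6165754795074463, -0.009573608636856079), (0.2887021005153656, 0.598467230796814), 6.817724704742432)
head 3032 [0.6837 0.1264 0.2463] [ 0.535 -0.264  0.187] [0.819 0.179 0.306]
headlow 1257 [0.5798 0.1656 0.2476] [0.534 0.086 0.213] [0.691 0.181 0.277]
0.19 5 [0.697 0.122 0.189]
0.2 6 [0.679 0.129 0.2  ]
0.21 34 [0.605 0.159 0.212]
0.22 171 [0.583 0.162 0.22 ]
0.23 164 [0.585 0.16  0.23 ]
0.24 195 [0.587 0.162 0.24 ]
0.25 271 [0.591 0.15  0.251]
0.26 211 [0.583 0.148 0.258]
0.27 128 [0.588 0.149 0.27 ]
0.28 63 [0.592 0.158 0.278]
0.29 0 
col 305 [0.7087 0.1193 0.2674] [ 0.693 -0.112  0.204] [0.854 0.133 0.332]
col2 278 [0.7011 0.1265 0.1074] [ 0.692 -0.109  0.054] [0.821 0.136 0.171]
block 599 [ 0.5553 -0.3129  0.081 ] [ 0.526 -0.386  0.024] [ 0.589 -0.298  0.12 ]
tin 684 [0.4835 0.4456 0.0536] [0.455 0.397 0.023] [0.518 0.464 0.073]
```

View pics/crop.png

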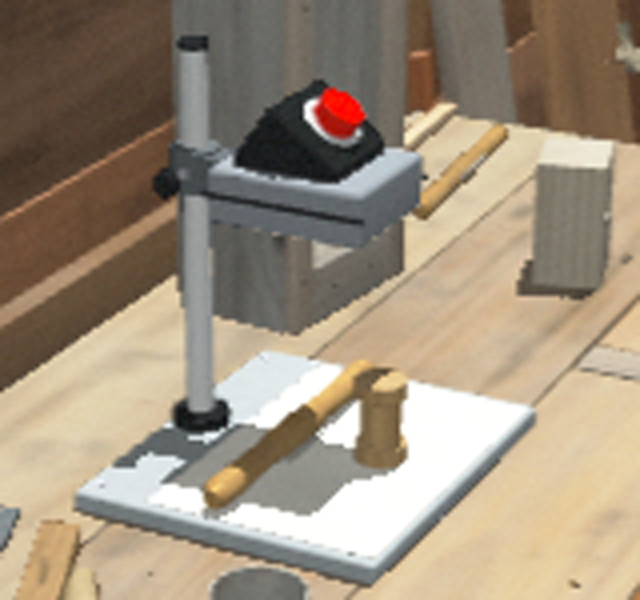

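The crop shows the spool standing at the front of the board, under the head's front edge. The spokeshave is behind it, and the button is on the sloped deck. Next I'll refine the stand yaw and write a small planner.

```bash
cat >> h.py <<'E'
def ori(yaw,t):  # tool tilted t deg from straight down, tip towards stand +x; tool x faces back, y = stand +y
    c,s=np.cos(np.radians(t)),np.sin(np.radians(t))
    z=np.array([s,0,-c]);y=np.array([0,1.,0]);x=np.cross(y,z)
    return R.from_euler("z",yaw,degrees=True)*R.from_matrix(np.stack([x,y,z],1))
def cur():
    s=env.get_state();q=s["orientation"]
    return s,np.array(s["tcp_pos"]),R.from_quat([q[1],q[2],q[3],q[0]])
def plan(ps,q,Rt,n):  # rows from q,ps to ps=(p0,p1)
    p0,p1=map(np.array,ps);rv=(q.inv()*Rt).as_rotvec(degrees=True)
    print("rotvec",rv.round(1),"n",n,"per",(rv/n).round(2))
    for i in range(n):
        qi=q*R.from_rotvec(rv*i/n,degrees=True)
        print((qi.inv().apply((p1-p0)/n)).round(4).tolist())
E
python3 - <<'E'
from h import *
print(np.array(env.calibration("wrist")["hand_eye"]).round(3).tolist())
z=np.load("side.npz");im=z["im"].astype(int);P=z["P"]
r,g,b=im[...,0],im[...,1],im[...,2]
v,u=np.mgrid[:480,:640]
bd=(abs(P[...,2]-.017)<.004)&(u>245)&(u<366)&(v>276)&(v<330)&(abs(r-b)<30)
n,l,_,_=cv2.connectedComponentsWithStats(bd.astype(np.uint8))[:4]
k=np.bincount(l[l>0]).argmax();q=P[l==k][:,:2].astype(np.float32)
print(len(q),cv2.minAreaRect(q));print(cv2.boxPoints(cv2.minAreaRect(q)).round(3).tolist())
hd=(P[...,2]>.2)&(P[...,2]<.24)&(u>285)&(u<335)&(v>225)&(v<252)&(P[...,1]>.13)&(P[...,0]<.66)
q=P[hd];print("headside slope dy/dx deg",np.degrees(np.arctan(np.polyfit(q[:,0],q[:,1],1)[0])),q.mean(0),q[:,0].min())
sp=(u>318)&(u<333)&(v>283)&(v<307)&(P[...,2]>.035)&(P[...,2]<.078)&(r>b+40)
q=P[sp];A=np.c_[2*q[:,:2],np.ones(len(q))];s=np.linalg.lstsq(A,(q[:,:2]**2).sum(1),rcond=None)[0];print("spool circ",s[:2],np.sqrt(s[2]+s[:2]@s[:2]))
q=P[(u>318)&(u<333)&(v>280)&(v<300)&(P[...,2]>.083)&(P[...,2]<.1)&(r>b+40)][:,:2].astype(np.float32);print("top",len(q),cv2.minEnclosingCircle(q),q.mean(0))
s,p,q=cur()
plan((p,[.40,-.20,.33]),q,q*R.from_rotvec([0,0,-80],degrees=True),16)
E
```

```text
[[-0.0, -0.96, -0.279, 0.07], [1.0, -0.0, -0.001, -0.001], [0.0, -0.279, 0.96, -0.135], [0.0, 0.0, 0.0, 1.0]]
2431 ((0.5997808575630188, 0.12632766366004944), (0.3072667717933655, 0.2578207850456238), 89.00655364990234)
[[0.46799999475479126, -0.02500000037252903], [0.7260000109672546, -0.029999999329447746], [0.7310000061988831, 0.27799999713897705], [0.4740000069141388, 0.28200000524520874]]
headside slope dy/dx deg 6.416392253417523 [0.58276782 0.17294793 0.22658499] 0.5330205571448163
spool circ [0.53957623 0.13077656] 0.011049828926798557
top 50 ((0.5447071194648743, 0.12374396622180939), 0.02323717251420021) [0.5409924  0.12529637]
rotvec [ -0.   0. -80.] n 16 per [-0.  0. -5.]
[0.0188, -0.0152, -0.0057]
[0.02, -0.0135, -0.0057]
[0.0211, -0.0117, -0.0057]
[0.0221, -0.0098, -0.0057]
[0.0228, -0.0079, -0.0057]
[0.0234, -0.0059, -0.0057]
[0.0239, -0.0038, -0.0057]
[0.0241, -0.0017, -0.0057]
[0.0242, 0.0004, -0.0057]
[0.024, 0.0025, -0.0057]
[0.0237, 0.0046, -0.0057]
[0.0232, 0.0067, -0.0057]
[0.0226, 0.0086, -0.0057]
[0.0217, 0.0106, -0.0057]
[0.0207, 0.0124, -0.0057]
[0.0196, 0.0142, -0.0057]
```

>>> play_rows:
  steps:
    - {"claw": 0,"dp": [0.019,-0.015,-0.006],"angular": [0,0,-5]}
    - {"claw": 0,"dp": [0.02,-0.0135,-0.006],"angular": [0,0,-5]}
    - {"claw": 0,"dp": [0.021,-0.012,-0.006],"angular": [0,0,-5]}
    - {"claw": 0,"dp": [0.022,-0.01,-0.006],"angular": [0,0,-5]}
    - {"claw": 0,"dp": [0.023,-0.008,-0.006],"angular": [0,0,-5]}
    - {"claw": 0,"dp": [0.0235,-0.006,-0.006],"angular": [0,0,-5]}
    - {"claw": 0,"dp": [0.024,-0.004,-0.006],"angular": [0,0,-5]}
    - {"claw": 0,"dp": [0.024,-0.002,-0.006],"angular": [0,0,-5]}

```text
clock: 0.77
tcp_pos: [0.3039, -0.366, 0.2872]
orientation: [-0.0, 0.859, 0.511, 0.0]
wrist_force: [-0.4, -1.0, 0.4]
finger_gap: 0.0855
```

>>> play_rows:
  steps:
    - {"claw": 0,"dp": [0.024,0.0005,-0.006],"angular": [0,0,-5]}
    - {"claw": 0,"dp": [0.024,0.0025,-0.006],"angular": [0,0,-5]}
    - {"claw": 0,"dp": [0.024,0.0045,-0.006],"angular": [0,0,-5]}
    - {"claw": 0,"dp": [0.023,0.0065,-0.006],"angular": [0,0,-5]}
    - {"claw": 0,"dp": [0.0225,0.0085,-0.006],"angular": [0,0,-5]}
    - {"claw": 0,"dp": [0.022,0.0105,-0.006],"angular": [0,0,-5]}
    - {"claw": 0,"dp": [0.021,0.0125,-0.006],"angular": [0,0,-5]}
    - {"claw": 0,"dp": [0.0195,0.014,-0.006],"angular": [0,0,-5]}

```text
clock: 1.43
tcp_pos: [0.3992, -0.1978, 0.3353]
orientation: [-0.0, 0.633, 0.774, -0.0]
wrist_force: [0.3, 0.1, 0.5]
finger_gap: 0.0852
```

```bash
python3 - <<'E'
from h import *
s,p,q=cur();print(p,s["joint_pos"].round(2),q.as_matrix().round(2).tolist())
plan((p,[.40,.125,.20]),q,ori(-1,40),16)
E
```

```text
[ 0.39915489 -0.19782658  0.33527599] [-0.64  0.05 -0.04  1.48 -0.    0.73] [[-0.2, 0.98, -0.0], [0.98, 0.2, 0.0], [0.0, -0.0, -1.0]]
rotvec [-27.  -33.7 -74.1] n 16 per [-1.69 -2.1  -4.63]
[0.0198, 0.0041, 0.0085]
[0.0197, 0.0054, 0.0079]
[0.0195, 0.0068, 0.0073]
[0.0191, 0.0081, 0.0068]
[0.0186, 0.0095, 0.0064]
[0.0181, 0.0108, 0.006]
[0.0173, 0.012, 0.0057]
[0.0165, 0.0132, 0.0055]
[0.0156, 0.0144, 0.0053]
[0.0146, 0.0155, 0.0052]
[0.0135, 0.0164, 0.0051]
[0.0123, 0.0173, 0.0052]
[0.0111, 0.0181, 0.0052]
[0.0098, 0.0188, 0.0054]
[0.0084, 0.0194, 0.0056]
[0.0071, 0.0198, 0.0059]
```

>>> play_rows:
  steps:
    - {"claw": 0,"dp": [0.02,0.004,0.0085],"angular": [-1.7,-2.1,-4.6]}
    - {"claw": 0,"dp": [0.0195,0.0055,0.008],"angular": [-1.7,-2.1,-4.6]}
    - {"claw": 0,"dp": [0.0195,0.007,0.0075],"angular": [-1.7,-2.1,-4.6]}
    - {"claw": 0,"dp": [0.019,0.008,0.007],"angular": [-1.7,-2.1,-4.6]}
    - {"claw": 0,"dp": [0.0185,0.0095,0.0065],"angular": [-1.7,-2.1,-4.6]}
    - {"claw": 0,"dp": [0.018,0.011,0.006],"angular": [-1.7,-2.1,-4.6]}
    - {"claw": 0,"dp": [0.0175,0.012,0.0055],"angular": [-1.7,-2.1,-4.6]}
    - {"claw": 0,"dp": [0.0165,0.013,0.0055],"angular": [-1.7,-2.1,-4.6]}

```text
clock: 2.1
tcp_pos: [0.4001, -0.0367, 0.2667]
orientation: [0.185, 0.346, 0.92, -0.001]
wrist_force: [0.0, 0.3, -0.1]
finger_gap: 0.0852
```

>>> play_rows:
  steps:
    - {"claw": 0,"dp": [0.0155,0.0145,0.0055],"angular": [-1.7,-2.1,-4.6]}
    - {"claw": 0,"dp": [0.0145,0.0155,0.005],"angular": [-1.7,-2.1,-4.6]}
    - {"claw": 0,"dp": [0.0135,0.0165,0.005],"angular": [-1.7,-2.1,-4.6]}
    - {"claw": 0,"dp": [0.0125,0.0175,0.005],"angular": [-1.7,-2.1,-4.6]}
    - {"claw": 0,"dp": [0.011,0.018,0.005],"angular": [-1.7,-2.1,-4.6]}
    - {"claw": 0,"dp": [0.01,0.019,0.0055],"angular": [-1.7,-2.1,-4.6]}
    - {"claw": 0,"dp": [0.0085,0.0195,0.0055],"angular": [-1.7,-2.1,-4.6]}
    - {"claw": 0,"dp": [0.007,0.02,0.006],"angular": [-1.7,-2.1,-4.6]}

```text
clock: 2.77
tcp_pos: [0.4019, 0.1256, 0.2]
orientation: [0.344, 0.012, 0.939, -0.002]
wrist_force: [0.8, 0.2, -0.5]
finger_gap: 0.0854
```

```bash
python3 - <<'E'
from h import *
s,p,q=cur();print(p,s["joint_pos"].round(2),q.as_matrix().round(2).tolist())
im,P=cloud("wrist","w1.png");np.savez("w1.npz",im=im,P=P)
E
```

```text
[0.40186262 0.12555886 0.20002165] [ 0.22 -0.46 -1.01  0.34 -0.15  0.19] [[-0.76, 0.02, 0.65], [0.02, 1.0, -0.01], [-0.65, 0.0, -0.76]]
```

View pics/w1.png

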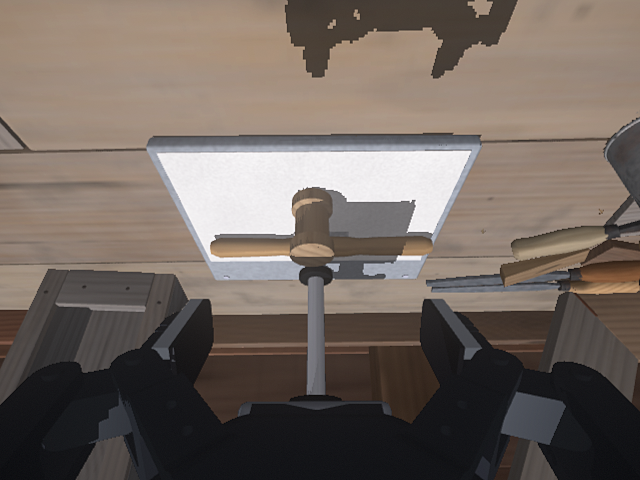

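The wrist view is upside-down. It shows the spool from (311,195) at its base to (312,250) at its top, on the mat, with the spokeshave at v≈245 and the head just hidden behind the gripper. Joint 3 is near its lower limit, but moving forward will relieve that.

```bash
python3 - <<'E'
from h import *
z=np.load("w1.npz");im=z["im"].astype(int);P=z["P"];v,u=np.mgrid[:480,:640]
r,b=im[...,0],im[...,2]
m=(u>285)&(u<340)&(v>180)&(v<265)&(r>b+30)
t=m&(P[...,2]>.082);q=P[t];print(len(q),q.mean(0).round(4),cv2.minEnclosingCircle(q[:,:2].astype(np.float32)),np.median(q[:,2]))
w=m&(P[...,2]>.022)&(P[...,2]<.082)
print("side y-range",np.percentile(P[w][:,1],[1,99]),P[w][:,0].min())
bd=(abs(P[...,2]-.018)<.006)&(u>140)&(u<490)&(v>125)&(v<285)&(abs(r-b)<25)
q=P[bd][:,:2].astype(np.float32);rc=cv2.minAreaRect(q);print(rc,cv2.boxPoints(rc).round(3).tolist())
s,p,qq=cur();plan((p,[.48,.125,.14]),qq,ori(-1,40),1)
E
```

```text
509 [0.5302 0.1194 0.0881] ((0.5388360023498535, 0.11960230767726898), 0.02079782634973526) 0.0884290227547693
side y-range [0.0864998  0.13548441] 0.5203027261613971
((0.6077306270599365, 0.12408748269081116), (0.5224277377128601, 0.28104594349861145), 87.84187316894531) [[0.4569999873638153, -0.13199999928474426], [0.7379999756813049, -0.1420000046491623], [0.7580000162124634, 0.3799999952316284], [0.47699999809265137, 0.38999998569488525]]
rotvec [ 0.1  0.1 -0.2] n 1 per [ 0.1   0.06 -0.15]
[-0.0253, -0.0008, 0.095]
```

>>> play_rows:
  steps:
    - {"claw": 0,"dp": [-0.006,-0.001,0.016],"angular": [0,0,0]}
    - {"claw": 0,"dp": [-0.006,-0.001,0.016],"angular": [0,0,0]}
    - {"claw": 0,"dp": [-0.006,0,0.016],"angular": [0,0,0]}
    - {"claw": 0,"dp": [-0.005,0,0.016],"angular": [0,0,0]}
    - {"claw": 0,"dp": [-0.003,0,0.016],"angular": [0,0,0]}
    - {"claw": 0,"dp": [0,0,0.016],"angular": [0,0,0]}
    - {"claw": 0,"dp": [0,0,0.016],"angular": [0,0,0]}
    - {"claw": 0,"dp": [0,0,0.016],"angular": [0,0,0]}

```text
clock: 3.48
tcp_pos: [0.5057, 0.1198, 0.1191]
orientation: [0.342, 0.015, 0.939, -0.003]
wrist_force: [-0.2, 0.2, 0.9]
finger_gap: 0.0853
```

```bash
python3 - <<'E'
from h import *
s,p,q=cur();print(p,s["joint_pos"].round(2))
im,P=cloud("wrist","w2.png")
plan((p,[.547,.1203,.0697]),q,ori(-1.5,40),1)
E
```

```text
[0.50572709 0.11984875 0.1191035 ] [ 0.14 -0.08 -1.03 -0.06 -0.1   0.13]
rotvec [ 0.1  0.  -0.4] n 1 per [ 0.09  0.03 -0.38]
[0.0002, 0.0014, 0.0644]
```

View pics/w2.png

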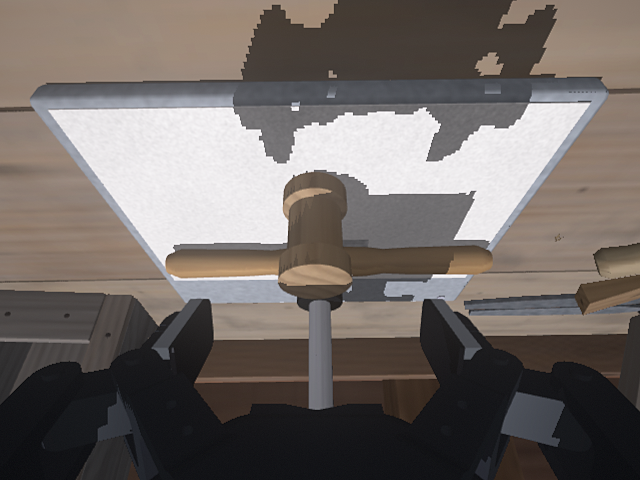

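The spool (top disc at about (315,272)) is centred between the open pads. Joint 3 is at -1.03, which is its limit, so I'll fit the planar kinematics and pick a tilt with some margin.

```bash
python3 - <<'E'
from h import *
from scipy.optimize import fsolve
s,p,q=cur();print(s["joint_pos"])
J=np.array([[.314,.045,1.3036],[.05,-.04,1.48],[-.46,-1.01,.34],list(s["joint_pos"][1:4])])
rz=np.array([[.5745,.2384],[.4455,.3353],[.421,.2],[np.hypot(*p[:2]),p[2]]])
A=[];B=[]
for (a,b,c),(r,z) in zip(J,rz):
    f=a-b;t=f+c
    A+=[[np.sin(a),np.cos(f),np.cos(t),1,0],[np.cos(a),-np.sin(f),-np.sin(t),0,1]];B+=[r,z]
x,res,rk,_=np.linalg.lstsq(np.array(A),np.array(B),rcond=None);print("a2,a3,L,r0,zs",x.round(3),res,rk)
a2,a3,L,r0,zs=x
def ik(r,z,tilt):
    t=np.radians(90-tilt)
    F=lambda v:[r0+a2*np.sin(v[0])+a3*np.cos(v[0]-v[1])+L*np.cos(t)-r, zs+a2*np.cos(v[0])-a3*np.sin(v[0]-v[1])-L*np.sin(t)-z]
    v=fsolve(F,[0,-.9]);return v.round(3),(t-v[0]+v[1]).round(3)
for tilt in(30,33,36,40):
    print(tilt,"now",ik(np.hypot(*p[:2]),p[2],tilt),"grasp",ik(.56,.07,tilt),"back",ik(.47,.09,tilt),"place",ik(.54,.055,tilt),"button",ik(.575,.31,tilt))
E
```

```text
[ 0.13546718 -0.07847326 -1.02639664 -0.06796889 -0.10250486  0.13120028]
a2,a3,L,r0,zs [ 0.58   0.469  0.534 -0.053  0.337] [0.00018821] 5
30 now (array([-0.034, -0.836]), np.float64(0.245)) grasp (array([ 0.125, -0.822]), np.float64(0.1)) back (array([-0.069, -0.957]), np.float64(0.16)) place (array([ 0.128, -0.876]), np.float64(0.044)) button (array([-0.15, -0.45]), np.float64(0.748))
33 now (array([-0.048, -0.895]), np.float64(0.148)) grasp (array([ 0.121, -0.882]), np.float64(-0.009)) back (array([-0.078, -1.016]), np.float64(0.058)) place (array([ 0.129, -0.935]), np.float64(-0.069)) button (array([-0.186, -0.51 ]), np.float64(0.67))
36 now (array([-0.056, -0.955]), np.float64(0.044)) grasp (array([ 0.126, -0.942]), np.float64(-0.126)) back (array([-0.079, -1.075]), np.float64(-0.054)) place (array([ 0.14 , -0.994]), np.float64(-0.192)) button (array([-0.219, -0.571]), np.float64(0.591))
40 now (array([-0.052, -1.034]), np.float64(-0.11)) grasp (array([ 0.151, -1.02 ]), np.float64(-0.298)) back (array([-0.058, -1.156]), np.float64(-0.225)) place (array([ 0.175, -1.073]), np.float64(-0.375)) button (array([-0.259, -0.651]), np.float64(0.481))
```

>>> play_rows:
  steps:
    - {"claw": 0,"dp": [0,0.001,0],"angular": [0,4,0]}
    - {"claw": 0,"dp": [0,0,0],"angular": [0,4,-0.4]}
    - {"claw": 0,"dp": [0,0,0.012],"angular": [0,0,0]}
    - {"claw": 0,"dp": [-0.001,0,0.012],"angular": [0,0,0]}
    - {"claw": 0,"dp": [-0.002,0,0.012],"angular": [0,0,0]}
    - {"claw": 0,"dp": [-0.002,0,0.012],"angular": [0,0,0]}
    - {"claw": 0,"dp": [-0.002,0,0.01],"angular": [0,0,0]}
    - {"claw": 0,"dp": [0,0,0.006],"angular": [0,0,0]}

```text
clock: 4.2
tcp_pos: [0.5459, 0.1201, 0.0693]
orientation: [0.276, 0.012, 0.961, -0.003]
wrist_force: [0.2, 0.2, 1.2]
finger_gap: 0.0854
```

```bash
python3 - <<'E'
from h import *
s,p,q=cur();print(p,s["joint_pos"].round(3),s["wrist_force"].round(2))
plan((p,[.546,.120,.0687]),q,ori(-1.5,32),1)
im,P=cloud("wrist","w3.png")
E
```

```text
[0.54589698 0.1201027  0.06927335] [ 0.11   0.111 -0.881  0.024 -0.07   0.114] [0.17 0.2  1.23]
rotvec [0.1 0.1 0. ] n 1 per [0.13 0.06 0.05]
[0.0002, -0.0001, 0.0005]
```

View pics/w3.png

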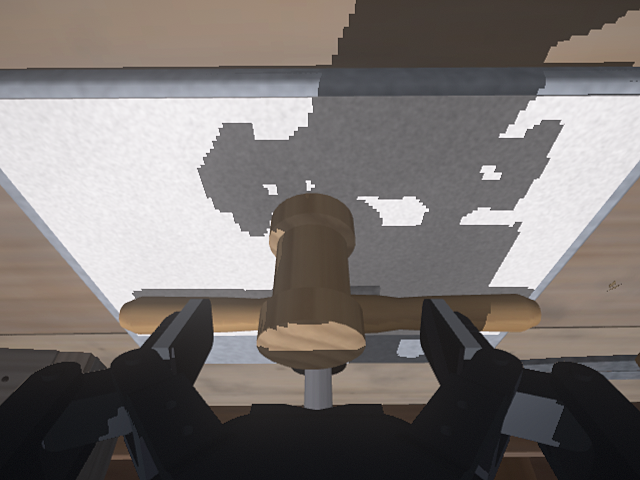

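The spool's top disc, about (313,335), sits between the pads, so I'll close.

>>> play_rows:
  force: 30
  steps:
    - {"claw": 255,"dp": [0,0,0],"angular": [0,0,0]}
    - {"claw": 255,"dp": [0,0,0],"angular": [0,0,0]}
    - {"claw": 255,"dp": [0,0,0],"angular": [0,0,0]}
    - {"claw": 255,"dp": [0,0,0],"angular": [0,0,0]}
    - {"claw": 255,"dp": [0,0,0],"angular": [0,0,0]}
    - {"claw": 255,"dp": [0,0,0],"angular": [0,0,0]}
    - {"claw": 255,"dp": [0,0,0],"angular": [0,0,0]}
    - {"claw": 255,"dp": [0,0,0],"angular": [0,0,0]}

```text
clock: 4.92
tcp_pos: [0.5462, 0.1206, 0.0704]
orientation: [0.277, 0.011, 0.961, -0.002]
wrist_force: [-1.4, -0.2, 4.3]
finger_gap: 0.0402
```

```bash
python3 - <<'E'
from h import *
s,p,q=cur();print(p,s["finger_gap"],s["wrist_force"].round(2))
d=[q.inv().apply(x).round(4).tolist() for x in ([0,0,.03],[-.06,0,.01],[0.06,-.21,0])]
print(d)
E
```

```text
[0.54619448 0.12055887 0.07041664] 0.040190230021168956 [-1.42 -0.19  4.3 ]
[[-0.016, 0.0001, -0.0254], [0.0454, -0.0014, -0.0404], [-0.0551, -0.2085, 0.0343]]
```

>>> play_rows:
  steps:
    - {"claw": 255,"dp": [-0.0032,0,-0.0051],"angular": [0,0,0]}
    - {"claw": 255,"dp": [-0.0032,0,-0.0051],"angular": [0,0,0]}
    - {"claw": 255,"dp": [0.008,0,-0.0098],"angular": [0,0,0]}
    - {"claw": 255,"dp": [0.008,0,-0.0098],"angular": [0,0,0]}
    - {"claw": 255,"dp": [0.008,0,-0.0098],"angular": [0,0,0]}
    - {"claw": 255,"dp": [0.008,0,-0.0098],"angular": [0,0,0]}
    - {"claw": 255,"dp": [0.008,0,-0.0098],"angular": [0,0,0]}
    - {"claw": 255,"dp": [0,0,0],"angular": [0,0,0]}

```text
clock: 5.58
tcp_pos: [0.4833, 0.1218, 0.1018]
orientation: [0.276, 0.011, 0.961, -0.003]
wrist_force: [-0.3, -0.0, -0.8]
finger_gap: 0.04
```

```bash
python3 - <<'E'
from h import *
s,p,q=cur();print(p,s["finger_gap"],s["wrist_force"].round(2),s["joint_pos"].round(3))
im,P=cloud("wrist","w4.png")
print(q.inv().apply(np.array([.546,-.09,p[2]])-p).round(4), q.inv().apply([0,0,-.01]).round(4))
E
```

```text
[0.48329876 0.12180187 0.10178014] 0.039981428057033294 [-0.33 -0.03 -0.81] [ 0.134 -0.066 -0.95   0.134 -0.082  0.134]
[-0.0574 -0.2103  0.0356] [ 0.0053 -0.      0.0085]
```

View pics/w4.png

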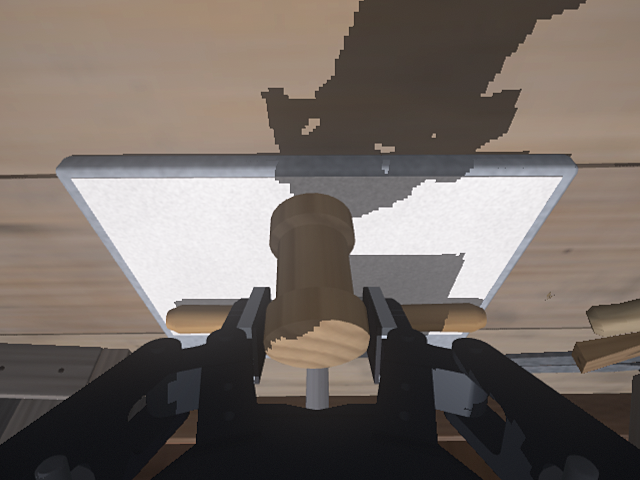

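The spool is held upright by the upper flange, looking the same as when it stood on the board.

>>> play_rows:
  steps:
    - {"claw": 255,"dp": [-0.005,-0.02,0.0035],"angular": [0,0,0]}
    - {"claw": 255,"dp": [-0.008,-0.028,0.005],"angular": [0,0,0]}
    - {"claw": 255,"dp": [-0.008,-0.03,0.005],"angular": [0,0,0]}
    - {"claw": 255,"dp": [-0.008,-0.03,0.005],"angular": [0,0,0]}
    - {"claw": 255,"dp": [-0.008,-0.03,0.005],"angular": [0,0,0]}
    - {"claw": 255,"dp": [-0.008,-0.03,0.005],"angular": [0,0,0]}
    - {"claw": 255,"dp": [-0.008,-0.027,0.005],"angular": [0,0,0]}
    - {"claw": 255,"dp": [-0.004,-0.016,0.002],"angular": [0,0,0]}

```text
clock: 6.3
tcp_pos: [0.5501, -0.0947, 0.1027]
orientation: [0.278, 0.013, 0.961, -0.004]
wrist_force: [-0.3, 0.0, -0.8]
finger_gap: 0.0403
```

```bash
python3 - <<'E'
from h import *
s,p,q=cur();print(p,s["finger_gap"],s["wrist_force"].round(2),s["joint_pos"].round(3))
a=[cloud(n)[0] for n in("side","wrist")]
x=cv2.resize(a[0][200:350,260:420],(427,400),interpolation=cv2.INTER_CUBIC)
y=cv2.resize(a[1],(373,280));y=np.pad(y,((0,120),(0,0),(0,0)))
cv2.imwrite("pics/p5.png",np.hstack([x,y])[...,::-1])
E
```

```text
[ 0.55006774 -0.09467627  0.1026673 ] 0.04030289597404216 [-0.3   0.03 -0.84] [-0.425  0.042 -0.837  0.165  0.208 -0.342]
```

View pics/p5.png

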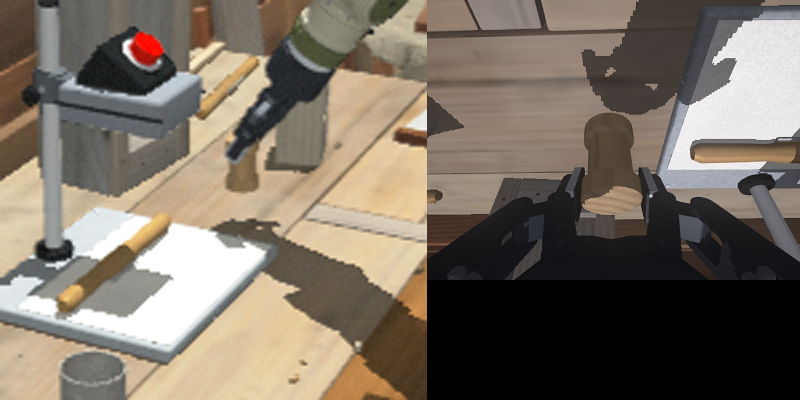

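The spool hangs upright to the right of the board, over bare bench. I'll lower it now.

>>> play_rows:
  steps:
    - {"claw": 255,"dp": [0.0053,0,0.0085],"angular": [0,0,0]}
    - {"claw": 255,"dp": [0.0053,0,0.0085],"angular": [0,0,0]}
    - {"claw": 255,"dp": [0.0053,0,0.0085],"angular": [0,0,0]}
    - {"claw": 255,"dp": [0.0053,0,0.0085],"angular": [0,0,0]}
    - {"claw": 255,"dp": [0.0027,0,0.0043],"angular": [0,0,0]}
    - {"claw": 255,"dp": [0.001,0,0.0017],"angular": [0,0,0]}
    - {"claw": 255,"dp": [0,0,0],"angular": [0,0,0]}
    - {"claw": 255,"dp": [0,0,0],"angular": [0,0,0]}

```text
clock: 7.07
tcp_pos: [0.5483, -0.0904, 0.055]
orientation: [0.277, 0.011, 0.961, -0.002]
wrist_force: [-0.4, -0.5, -0.9]
finger_gap: 0.04
```

>>> play_rows:
  steps:
    - {"claw": 255,"dp": [0.0005,0,0.0009],"angular": [0,0,0]}
    - {"claw": 255,"dp": [0,0,0],"angular": [0,0,0]}
    - {"claw": 255,"dp": [0.0005,0,0.0009],"angular": [0,0,0]}
    - {"claw": 255,"dp": [0,0,0],"angular": [0,0,0]}
    - {"claw": 255,"dp": [0.0003,0,0.0004],"angular": [0,0,0]}
    - {"claw": 255,"dp": [0,0,0],"angular": [0,0,0]}
    - {"claw": 255,"dp": [0,0,0],"angular": [0,0,0]}
    - {"claw": 255,"dp": [0,0,0],"angular": [0,0,0]}

```text
clock: 7.73
tcp_pos: [0.5484, -0.0908, 0.0525]
orientation: [0.277, 0.011, 0.961, -0.003]
wrist_force: [0.3, -0.0, 0.0]
finger_gap: 0.0401
```

>>> play_rows:
  steps:
    - {"claw": 255,"dp": [0.0002,0,0.0004],"angular": [0,0,0]}
    - {"claw": 255,"dp": [0,0,0],"angular": [0,0,0]}
    - {"claw": 255,"dp": [0,0,0],"angular": [0,0,0]}
    - {"claw": 200,"dp": [0,0,0],"angular": [0,0,0]}
    - {"claw": 150,"dp": [0,0,0],"angular": [0,0,0]}
    - {"claw": 100,"dp": [0,0,0],"angular": [0,0,0]}
    - {"claw": 50,"dp": [0,0,0],"angular": [0,0,0]}
    - {"claw": 0,"dp": [0,0,0],"angular": [0,0,0]}

```text
clock: 8.4
tcp_pos: [0.5476, -0.0905, 0.0512]
orientation: [0.276, 0.012, 0.961, -0.002]
wrist_force: [-0.2, -0.6, 0.2]
finger_gap: 0.0739
```

>>> play_rows:
  steps:
    - {"claw": 0,"dp": [0,0,0],"angular": [0,0,0]}
    - {"claw": 0,"dp": [0,0,0],"angular": [0,0,0]}
    - {"claw": 0,"dp": [0,0,0],"angular": [0,0,0]}
    - {"claw": 0,"dp": [0,0,0],"angular": [0,0,0]}
    - {"claw": 0,"dp": [0,0,-0.005],"angular": [0,0,0]}
    - {"claw": 0,"dp": [0,0,-0.01],"angular": [0,0,0]}
    - {"claw": 0,"dp": [0,0,-0.015],"angular": [0,0,0]}
    - {"claw": 0,"dp": [0,0,-0.02],"angular": [0,0,0]}

```text
clock: 9.07
tcp_pos: [0.5206, -0.0898, 0.0937]
orientation: [0.276, 0.011, 0.961, -0.002]
wrist_force: [-0.8, 0.4, 0.1]
finger_gap: 0.0852
```

```bash
python3 - <<'E'
from h import *
s,p,q=cur();print(p,s["finger_gap"],s["wrist_force"].round(2),s["joint_pos"].round(3))
im,P=cloud("wrist","w6.png")
v,u=np.mgrid[:480,:640]
Z=P[...,2];t=(abs(Z-.069)<.006)&(abs(P[...,0]-.54)<.06)&(abs(P[...,1]+.09)<.06)
w=P[t];print(len(w),w.mean(0).round(3),cv2.minEnclosingCircle(w[:,:2].astype(np.float32)),np.percentile(w[:,2],[5,50,95]))
E
```

```text
[ 0.52064442 -0.08975925  0.09365441] 0.08519892998637306 [-0.78  0.35  0.08] [-0.447  0.003 -0.903  0.148  0.222 -0.365]
3481 [ 0.538 -0.092  0.069] ((0.5447187423706055, -0.09216919541358948), 0.022038904950022697) [0.06444253 0.07037431 0.07122226]
```

View pics/w6.png

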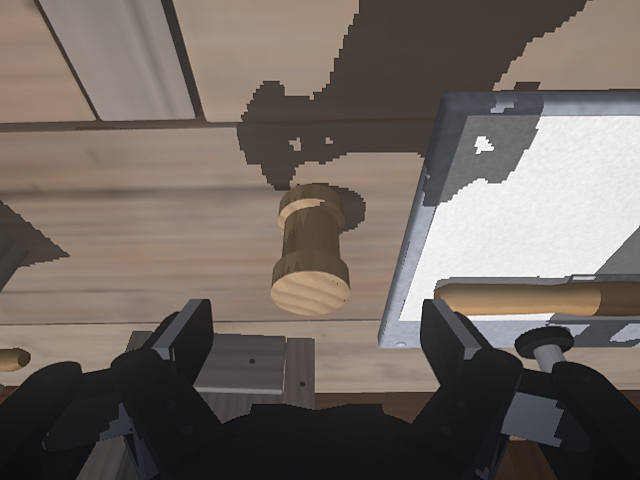

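The spool stands upright (base about (310,200), top disc about (311,292), top at z = 0.070) with a clear gap of bench to the board edge at u≈400. Next comes the button: rise first, then move across above it with the fingers closed.

```bash
python3 - <<'E'
from h import *
s,p,q=cur()
print(q.inv().apply(np.array([.47,-.09,.36])-p).round(4))
p2=np.array([.47,-.09,.36]);print(q.inv().apply(np.array([.505,.124,.40])-p2).round(4),(q.inv()*ori(-1.5,35)).as_rotvec(degrees=True).round(2))
E
```

```text
[-0.0973 -0.001  -0.2498]
[-0.0466  0.2148 -0.0177] [ 0.15 -2.83  0.12]
```

>>> play_rows:
  steps:
    - {"claw": 0,"dp": [-0.008,0,-0.025],"angular": [0,0,0]}
    - {"claw": 0,"dp": [-0.012,0,-0.032],"angular": [0,0,0]}
    - {"claw": 0,"dp": [-0.0135,0,-0.034],"angular": [0,0,0]}
    - {"claw": 0,"dp": [-0.0135,0,-0.034],"angular": [0,0,0]}
    - {"claw": 0,"dp": [-0.0135,0,-0.034],"angular": [0,0,0]}
    - {"claw": 0,"dp": [-0.0135,0,-0.034],"angular": [0,0,0]}
    - {"claw": 0,"dp": [-0.0135,0,-0.034],"angular": [0,0,0]}
    - {"claw": 0,"dp": [-0.0095,0,-0.023],"angular": [0,0,0]}

```text
clock: 9.78
tcp_pos: [0.4709, -0.0894, 0.3619]
orientation: [0.279, 0.011, 0.96, -0.004]
wrist_force: [0.2, 0.2, -0.2]
finger_gap: 0.0852
```

>>> play_rows:
  steps:
    - {"claw": 255,"dp": [-0.004,0.02,-0.002],"angular": [0,-0.4,0]}
    - {"claw": 255,"dp": [-0.006,0.028,-0.002],"angular": [0,-0.4,0]}
    - {"claw": 255,"dp": [-0.006,0.03,-0.0025],"angular": [0,-0.4,0]}
    - {"claw": 255,"dp": [-0.006,0.03,-0.0025],"angular": [0,-0.4,0]}
    - {"claw": 255,"dp": [-0.006,0.03,-0.0025],"angular": [0,-0.4,0]}
    - {"claw": 255,"dp": [-0.006,0.03,-0.0025],"angular": [0,-0.4,0]}
    - {"claw": 255,"dp": [-0.006,0.027,-0.002],"angular": [0,-0.4,0]}
    - {"claw": 255,"dp": [-0.0045,0.02,-0.0015],"angular": [0,0,0]}

```text
clock: 10.45
tcp_pos: [0.503, 0.1272, 0.3975]
orientation: [0.301, 0.011, 0.954, -0.002]
wrist_force: [0.7, -0.9, -1.0]
finger_gap: 0.0
```

```bash
python3 - <<'E'
from h import *
s,p,q=cur();print(p,s["finger_gap"],s["wrist_force"].round(2),s["joint_pos"].round(3))
im,P=cloud("wrist","w7.png");I=im.astype(int)
m=(I[...,0]>130)&(I[...,1]<90)&(I[...,2]<90)
n,l,st,_=cv2.connectedComponentsWithStats(m.astype(np.uint8));k=1+st[1:,4].argmax();print(st[k])
m=(l==k)&~np.isnan(P[...,0]);w=P[m];c=np.median(w,0);nn=np.linalg.svd(w-w.mean(0))[2][2]
print("n",nn.round(3),"normal tilt",ori(-1.5,35).as_matrix()[:,2].round(3))
n0=ori(-1.5,35).as_matrix()[:,2];h=(w-c)@n0;f=w[h<np.percentile(h,5)+.004];print(len(w),len(f),f.mean(0).round(4))
b=np.abs(np.c_[f@ori(-1.5,35).as_matrix()]);X=f@ori(-1.5,35).as_matrix();mid=np.array([(np.percentile(X[:,i],1)+np.percentile(X[:,i],99))/2 for i in(0,1)]+[np.median(X[:,2])]);print("extent",np.ptp(X,0),"centre",(ori(-1.5,35).as_matrix()@mid).round(4))
print("centre in tool",q.inv().apply(ori(-1.5,35).as_matrix()@mid-p).round(4),(q.inv()*ori(-1.5,35)).as_rotvec(degrees=True).round(2))
E
```

```text
[0.50301284 0.12724828 0.39754487] 3.428591898650931e-05 [ 0.68 -0.93 -1.  ] [ 0.146 -0.277 -0.362  0.881 -0.094  0.139]
[ 286  220   46   45 1587]
n [ 0.579 -0.007 -0.815] normal tilt [ 0.573 -0.015 -0.819]
1581 1581 [0.5716 0.1209 0.3034]
extent [0.03484443 0.03379722 0.00464671] centre [0.5718 0.1209 0.3035]
centre in tool [-0.0026 -0.0051  0.1165] [ 0.25 -0.    0.15]
```

View pics/w7.png

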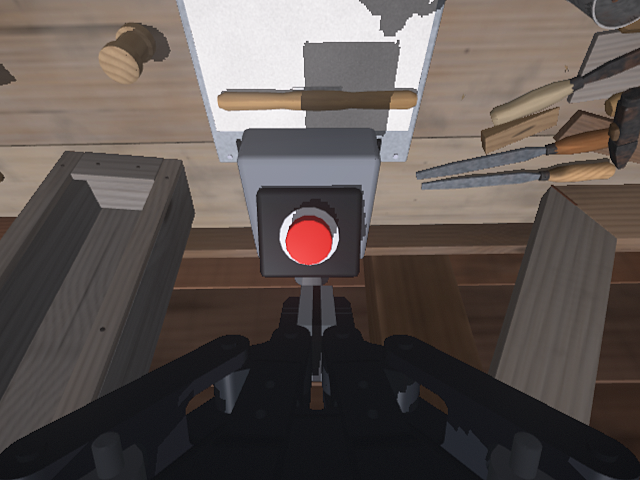

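The red cap is at (309,242), 35 mm across and square to the tool within about half a degree. The spool still stands at (125,55), off the board, and the fingers are shut. I'll approach to about 10 mm above the face.

>>> play_rows:
  steps:
    - {"claw": 255,"dp": [-0.001,-0.002,0.012],"angular": [0,0,0]}
    - {"claw": 255,"dp": [-0.001,-0.002,0.018],"angular": [0,0,0]}
    - {"claw": 255,"dp": [-0.0005,-0.001,0.02],"angular": [0,0,0]}
    - {"claw": 255,"dp": [0,0,0.02],"angular": [0,0,0]}
    - {"claw": 255,"dp": [0,0,0.016],"angular": [0,0,0]}
    - {"claw": 255,"dp": [0,0,0.01],"angular": [0,0,0]}
    - {"claw": 255,"dp": [0,0,0.002],"angular": [0,0,0]}
    - {"claw": 255,"dp": [0,0,0],"angular": [0,0,0]}

```text
clock: 11.17
tcp_pos: [0.5611, 0.1186, 0.3172]
orientation: [0.299, 0.011, 0.954, -0.003]
wrist_force: [-0.1, 0.1, -0.4]
finger_gap: -0.0001
```

```bash
cat > st.py <<'E'
from h import *
s,p,q=cur();d=np.array([.5718,.1209,.3035])-p
print("face in tool",q.inv().apply(d).round(4),"F tool",q.inv().apply(s["wrist_force"]).round(2),p.round(4),s["clock"])
E
python3 st.py
```

```text
face in tool [-0.0009  0.0026  0.0173] F tool [0.32 0.11 0.24] [0.5611 0.1186 0.3172] 11.1667
```

>>> play_rows:
  steps:
    - {"claw": 255,"dp": [-0.0005,0.001,0.003],"angular": [0,0,0]}
    - {"claw": 255,"dp": [-0.0005,0.001,0.003],"angular": [0,0,0]}
    - {"claw": 255,"dp": [0,0,0.002],"angular": [0,0,0]}
    - {"claw": 255,"dp": [0,0,0.001],"angular": [0,0,0]}
    - {"claw": 255,"dp": [0,0,0.001],"angular": [0,0,0]}
    - {"claw": 255,"dp": [0,0,0.001],"angular": [0,0,0]}
    - {"claw": 255,"dp": [0,0,0.001],"angular": [0,0,0]}
    - {"claw": 255,"dp": [0,0,0],"angular": [0,0,0]}

```text
clock: 11.83
tcp_pos: [0.5692, 0.1206, 0.3088]
orientation: [0.3, 0.011, 0.954, -0.003]
wrist_force: [-0.6, 0.2, 0.1]
finger_gap: 0.0
```

```bash
python3 st.py
```

```text
face in tool [0.0009 0.0004 0.0058] F tool [ 0.44  0.23 -0.41] [0.5692 0.1206 0.3088] 11.8333
```

>>> play_rows:
  steps:
    - {"claw": 255,"dp": [0,0,0.0005],"angular": [0,0,0]}
    - {"claw": 255,"dp": [0,0,0.0005],"angular": [0,0,0]}
    - {"claw": 255,"dp": [0,0,0.0005],"angular": [0,0,0]}
    - {"claw": 255,"dp": [0,0,0.0005],"angular": [0,0,0]}
    - {"claw": 255,"dp": [0,0,0.0005],"angular": [0,0,0]}
    - {"claw": 255,"dp": [0,0,0],"angular": [0,0,0]}
    - {"claw": 255,"dp": [0,0,0],"angular": [0,0,0]}
    - {"claw": 255,"dp": [0,0,0],"angular": [0,0,0]}

```text
clock: 12.5
tcp_pos: [0.5706, 0.1205, 0.3068]
orientation: [0.3, 0.011, 0.954, -0.003]
wrist_force: [-0.2, 0.2, 1.7]
finger_gap: -0.0
```

```bash
python3 st.py
```

```text
face in tool [0.0009 0.0004 0.0034] F tool [-0.77  0.21 -1.5 ] [0.5706 0.1205 0.3068] 12.5
```

>>> play_rows:
  steps:
    - {"claw": 255,"dp": [0,0,0.0005],"angular": [0,0,0]}
    - {"claw": 255,"dp": [0,0,0.0005],"angular": [0,0,0]}
    - {"claw": 255,"dp": [0,0,0.0005],"angular": [0,0,0]}
    - {"claw": 255,"dp": [0,0,0.0005],"angular": [0,0,0]}
    - {"claw": 255,"dp": [0,0,0.0005],"angular": [0,0,0]}
    - {"claw": 255,"dp": [0,0,0],"angular": [0,0,0]}
    - {"claw": 255,"dp": [0,0,0],"angular": [0,0,0]}
    - {"claw": 255,"dp": [0,0,0],"angular": [0,0,0]}

```text
clock: 13.17
tcp_pos: [0.572, 0.1205, 0.3048]
orientation: [0.3, 0.011, 0.954, -0.003]
wrist_force: [-3.0, 0.6, 3.9]
finger_gap: -0.0
```

```bash
python3 st.py
```

```text
face in tool [0.0009 0.0004 0.001 ] F tool [ 0.29  0.49 -4.93] [0.572  0.1205 0.3048] 13.1667
```

The force is 4.9 N, between 2.5 and 9 N, so the button is at the halfway stop. I'll hold it there.

>>> play_rows:
  steps:
    - {"claw": 255,"dp": [0,0,0],"angular": [0,0,0]}
    - {"claw": 255,"dp": [0,0,0],"angular": [0,0,0]}
    - {"claw": 255,"dp": [0,0,0],"angular": [0,0,0]}
    - {"claw": 255,"dp": [0,0,0],"angular": [0,0,0]}
    - {"claw": 255,"dp": [0,0,0],"angular": [0,0,0]}
    - {"claw": 255,"dp": [0,0,0],"angular": [0,0,0]}
    - {"claw": 255,"dp": [0,0,0],"angular": [0,0,0]}
    - {"claw": 255,"dp": [0,0,0],"angular": [0,0,0]}

```text
clock: 13.83
tcp_pos: [0.572, 0.1205, 0.3048]
orientation: [0.3, 0.011, 0.954, -0.003]
wrist_force: [-3.9, -0.5, 5.2]
finger_gap: 0.0002
```

```bash
python3 st.py
```

```text
face in tool [0.0009 0.0004 0.0009] F tool [ 0.2  -0.57 -6.45] [0.572  0.1205 0.3048] 13.8333
```

>>> play_rows:
  steps:
    - {"claw": 255,"dp": [0,0,0],"angular": [0,0,0]}
    - {"claw": 255,"dp": [0,0,0.001],"angular": [0,0,0]}
    - {"claw": 255,"dp": [0,0,0.002],"angular": [0,0,0]}
    - {"claw": 255,"dp": [0,0,0.002],"angular": [0,0,0]}
    - {"claw": 255,"dp": [0,0,0.001],"angular": [0,0,0]}
    - {"claw": 255,"dp": [0,0,0],"angular": [0,0,0]}
    - {"claw": 255,"dp": [0,0,0],"angular": [0,0,0]}
    - {"claw": 255,"dp": [0,0,0],"angular": [0,0,0]}

```text
clock: 14.5
tcp_pos: [0.575, 0.1205, 0.3006]
orientation: [0.3, 0.011, 0.954, -0.003]
wrist_force: [-9.9, 0.8, 9.2]
finger_gap: -0.0001
```

```bash
python3 st.py
```

```text
face in tool [ 0.001   0.0004 -0.0042] F tool [  2.84   0.59 -13.19] [0.575  0.1205 0.3006] 14.5
```

>>> play_rows:
  steps:
    - {"claw": 255,"dp": [0,0,0.0007],"angular": [0,0,0]}
    - {"claw": 255,"dp": [0,0,0.0007],"angular": [0,0,0]}
    - {"claw": 255,"dp": [0,0,0],"angular": [0,0,0]}
    - {"claw": 255,"dp": [0,0,0],"angular": [0,0,0]}
    - {"claw": 255,"dp": [0,0,0],"angular": [0,0,0]}
    - {"claw": 255,"dp": [0,0,0],"angular": [0,0,0]}
    - {"claw": 255,"dp": [0,0,0],"angular": [0,0,0]}
    - {"claw": 255,"dp": [0,0,0],"angular": [0,0,0]}

```text
clock: 15.17
tcp_pos: [0.5752, 0.1205, 0.3004]
orientation: [0.301, 0.011, 0.954, -0.003]
wrist_force: [-18.1, -0.0, 16.8]
finger_gap: 0.0004
```

```bash
python3 st.py
```

```text
face in tool [ 0.001   0.0003 -0.0045] F tool [  5.18  -0.43 -24.09] [0.5752 0.1205 0.3004] 15.1667
```

The tool moved only 0.3 mm for a 1.4 mm command and the force rose to 24 N, so the button is at the bottom stop. Let go and retreat.

>>> play_rows:
  steps:
    - {"claw": 255,"dp": [0,0,-0.004],"angular": [0,0,0]}
    - {"claw": 255,"dp": [0,0,-0.006],"angular": [0,0,0]}
    - {"claw": 255,"dp": [0,0,-0.012],"angular": [0,0,0]}
    - {"claw": 255,"dp": [0,0,-0.02],"angular": [0,0,0]}
    - {"claw": 255,"dp": [0,0,-0.025],"angular": [0,0,0]}
    - {"claw": 255,"dp": [0,0,-0.025],"angular": [0,0,0]}
    - {"claw": 255,"dp": [0,0,-0.02],"angular": [0,0,0]}
    - {"claw": 255,"dp": [0,0,-0.006],"angular": [0,0,0]}

```text
clock: 15.83
tcp_pos: [0.5084, 0.1218, 0.398]
orientation: [0.301, 0.011, 0.953, -0.003]
wrist_force: [1.9, 0.4, 0.9]
finger_gap: -0.0002
```

```bash
python3 - <<'E'
from h import *
s,p,q=cur();print(p,s["wrist_force"].round(2))
im,P=cloud("wrist","w8.png");I=im.astype(int)
m=(I[...,0]>130)&(I[...,1]<90)&(I[...,2]<90);w=P[m];print("button",np.nanmedian(w,0).round(4))
w=P[(abs(P[...,2]-.069)<.006)&(abs(P[...,0]-.545)<.04)&(abs(P[...,1]+.09)<.05)];print("spool top",len(w),cv2.minEnclosingCircle(w[:,:2].astype(np.float32)) if len(w) else '')
E
```

```text
[0.50837056 0.12179409 0.39800315] [1.89 0.44 0.89]
button [0.572  0.1214 0.303 ]
spool top 1289 ((0.5448144674301147, -0.09215724468231201), 0.02172798290848732)
```

View pics/w8.png

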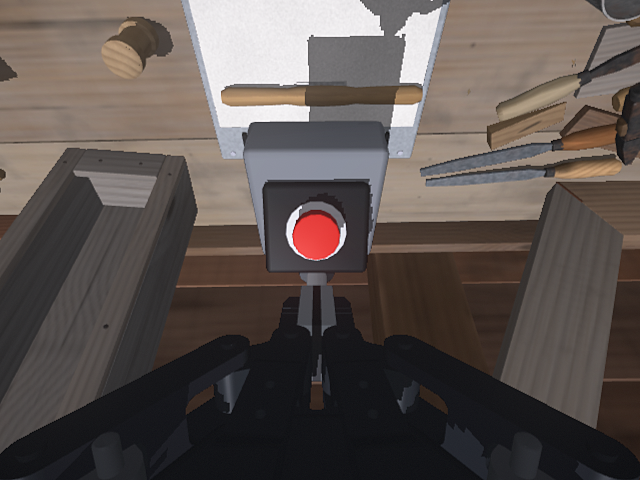

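The button at (316,235) has sprung back to its original height. The spool stands upright at (128,50), off the board, and the spokeshave looks unmoved.

```bash
python3 -c "
from workcell import env
print(env.hand_in())"
```

```text
the job is handed in; nothing more can be done
None
```

I moved the spool off the board, then focused and fired the shutter, and handed the job in at about 16 s on the robot's clock, out of 72 s allowed.

- **Spool:** I picked it up by its upper flange with the tool tilted 32° and stood it on the bare bench to the right of the board. The last look puts the centre of its top at (0.545, -0.092) m. Its top was measured at about 0.070 m, its own height, so it is upright. It stands about 4 cm clear of the board edge.
- **Halfway press:** I held the button at the halfway stop for about a second at 5–6.5 N, between the 2.5 N of the stop and the 9 N where the second stage starts.
- **Full press:** I pressed on until the tool stopped moving, at about 24 N, then let go. The cap sprang back to 0.303 m, the height measured before the press.

**Last checks:**
- The final image showed the spool standing and the spokeshave apparently unmoved. I did not re-measure the block or the tin, but the arm went near neither.
- The side and wrist cameras disagreed by about 5 mm on the spool, so I used the wrist values.
- Joint 3 came within 0.004 rad of its range limit during the approach. I reduced the tilt from 40° to 32° to move away from it.
- The wrist force read about 2 N after the retreat, with the tool clear of everything; most free-air readings were about 1 N.

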